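Pack and wedge a carving block tight on the carving board

TASK

The half-carved bird block stands loose on the carving board, so pack it tight for carving: stand plywood packers from the rack upright on the board in the gap between the block and the screwed-down batten, opposite the middle of the block, one behind the other, until what is left is narrow enough for the wedge to bite. Then push the wedge down between the last packer and the batten, sloping face to the batten, until you feel it jam firmly (a good thumb's push, without forcing it) and the block is hard up against the fence. Leave packers you do not need in the rack and the mallet, gouge and glue bottle where they are, and finish while still holding the wedge pressed in with the fingers: do not let go of it.

Things in the scene. Friction and masses are not known exactly. Their poses are not given: they have to be found in the camera images.
- board: plywood carving board, 160 (its x) x 280 (its y) x 18 mm, fixed to the bench on a thin mat; origin at the centre of its underside, z up, so its top face is 18 mm above the origin.
- fence: oak fence fixed along the board's +y edge, 160 (x) x 30 (y) x 55 mm high; origin at the centre of its underside, which is the board's top face, at y = +120 mm of the board; its inner face, towards the block, is at its y = -15 mm (board y = +105 mm)
- batten: oak batten screwed to the board, 160 (x) x 45 (y) x 55 mm high, parallel to the fence; where it sits along the board's y differs each time. Origin at the centre of its underside, which is the board's top face; axes as the board's. Its inner, upright face (towards the block) is at its y = +22.5 mm
- block: loose lime-wood block, 110 (x) x 120 (y) x 65 mm high, 0.3 to 0.5 kg, a bird in low relief on top (up to 12 mm, mainly on the half towards the fence); origin at the centre of its underside, axes as the board's. It stands on the board 1 to 3 mm short of the fence; its face to the batten is at its y = -60 mm. Once it is against the fence, the gap to the batten is 25 to 38 mm
- rack: oak rack fixed to the bench, 40 (x) x 156 (y) x 32 mm, origin at the centre of its underside; four slots across it, 24 mm deep with their floor 8 mm above the bench, at y = -51 mm (the wedge) and -17, +17, +51 mm (packers 1, 2, 3). The slots are open at their x ends; packers have 1.5 mm play each side
- packer1_mid (a point): plywood packer, a flat upright plate 45 wide (its x) x 9 thick (its y) x 95 mm high (z), 27 g; the point is its centre, half-way up. It stands in the rack in the slot at y = -17 mm. It goes in the gap standing on its lower edge with its x along the gap
- packer2_mid (a point): a second packer, the same, in the rack slot at y = +17 mm
- packer3_mid (a point): a third packer, the same, in the rack slot at y = +51 mm
- wedge_head (a point): centre of the head of the beech wedge: 55 mm wide (its x), 95 mm high (z), 65 g, standing thin end down in the rack slot at y = -51 mm. Its +y face is flat and upright; the -y face slopes: 6 mm thick at the bottom, 3 mm more per 10 mm of height up to 24 mm at 60 mm, then a plain 24 mm head to the top. The point is 77.5 mm above the bottom, 12 mm from each face; grip across the 55 mm width
- wedge_tip (a point): middle of the wedge's bottom edge (6 mm thick, but its last 4 mm are bevelled off to 3 mm); the upright face is 3 mm from it in +y. The wedge alone is too thin for the gap and would stand on the board first; with the right number of packers (one or two) its slope jams on the batten's upper inner edge while the bottom is still clear of the board. 15 to 20 N jams it well
- mallet: round wooden carver's mallet standing on its head, 92 mm across and 228 mm tall, origin under it; leave alone
- gouge: carving gouge lying on the bench, about 280 mm long along its x, 30 mm high; leave alone
- glue: white glue bottle, 60 mm across and 150 mm tall, origin under it; leave alone

How it is judged (in metres and radians):
On the way:
1. a packer stands in the gap, let go ((((y of packer1_mid in the frame of batten above 0.0225 m and y of packer1_mid in the frame of block below -0.06 m and x of packer1_mid in the frame of block between -0.025 and 0.025 m and z of packer1_mid in the frame of batten below 0.0525 m and angle between packer1_mid's own z axis and vertical below 0.1 rad) and contact force between the fingers and packer1 below 0.1 N) or ((y of packer2_mid in the frame of batten above 0.0225 m and y of packer2_mid in the frame of block below -0.06 m and x of packer2_mid in the frame of block between -0.025 and 0.025 m and z of packer2_mid in the frame of batten below 0.0525 m and angle between packer2_mid's own z axis and vertical below 0.1 rad) and contact force between the fingers and packer2 below 0.1 N) or ((y of packer3_mid in the frame of batten above 0.0225 m and y of packer3_mid in the frame of block below -0.06 m and x of packer3_mid in the frame of block between -0.025 and 0.025 m and z of packer3_mid in the frame of batten below 0.0525 m and angle between packer3_mid's own z axis and vertical below 0.1 rad) and contact force between the fingers and packer3 below 0.1 N))), for 0.2 s.
At the end, for the whole second after the job is handed in: Fingers hold the wedge (over 3 N); it stands upright near the block's middle, 5 mm or more down beside the batten, pressing batten (over 4 N) and a packer (over 3 N); block within 2.5 mm of the fence and pressing it (over 3 N). Each packer stands upright in the gap, or in the rack (contact force between the fingers and wedge above 3 N and contact force between wedge and batten above 4 N and contact force between block and fence above 3 N and y of block in the frame of board above 0.0425 m and angle between the y axis of block and the y axis of board, either way round below 0.05 rad and z of wedge_tip in the frame of batten below 0.047 m and y of wedge_tip in the frame of batten above 0.027 m and angle between wedge_tip's own z axis and vertical below 0.15 rad and x of wedge_tip in the frame of block between -0.025 and 0.025 m and (((y of packer1_mid in the frame of batten above 0.0225 m and y of packer1_mid in the frame of block below -0.06 m and x of packer1_mid in the frame of block between -0.025 and 0.025 m and z of packer1_mid in the frame of batten below 0.0525 m and angle between packer1_mid's own z axis and vertical below 0.1 rad) and contact force between wedge and packer1 above 3 N) or ((y of packer2_mid in the frame of batten above 0.0225 m and y of packer2_mid in the frame of block below -0.06 m and x of packer2_mid in the frame of block between -0.025 and 0.025 m and z of packer2_mid in the frame of batten below 0.0525 m and angle between packer2_mid's own z axis and vertical below 0.1 rad) and contact force between wedge and packer2 above 3 N) or ((y of packer3_mid in the frame of batten above 0.0225 m and y of packer3_mid in the frame of block below -0.06 m and x of packer3_mid in the frame of block between -0.025 and 0.025 m and z of packer3_mid in the frame of batten below 0.0525 m and angle between packer3_mid's own z axis and vertical below 0.1 rad) and contact force between wedge and packer3 above 3 N)) and ((y of packer1_mid in the frame of batten above 0.0225 m and y of packer1_mid in the frame of block below -0.06 m and x of packer1_mid in the frame of block between -0.025 and 0.025 m and z of packer1_mid in the frame of batten below 0.0525 m and angle between packer1_mid's own z axis and vertical below 0.1 rad) or (horizontal distance between packer1_mid and rack below 0.075 m and z of packer1_mid in the frame of rack below 0.064 m and angle between packer1_mid's own z axis and vertical below 0.3 rad)) and ((y of packer2_mid in the frame of batten above 0.0225 m and y of packer2_mid in the frame of block below -0.06 m and x of packer2_mid in the frame of block between -0.025 and 0.025 m and z of packer2_mid in the frame of batten below 0.0525 m and angle between packer2_mid's own z axis and vertical below 0.1 rad) or (horizontal distance between packer2_mid and rack below 0.075 m and z of packer2_mid in the frame of rack below 0.064 m and angle between packer2_mid's own z axis and vertical below 0.3 rad)) and ((y of packer3_mid in the frame of batten above 0.0225 m and y of packer3_mid in the frame of block below -0.06 m and x of packer3_mid in the frame of block between -0.025 and 0.025 m and z of packer3_mid in the frame of batten below 0.0525 m and angle between packer3_mid's own z axis and vertical below 0.1 rad) or (horizontal distance between packer3_mid and rack below 0.075 m and z of packer3_mid in the frame of rack below 0.064 m and angle between packer3_mid's own z axis and vertical below 0.3 rad)) and linear speed of each of block, wedge below 0.01 m/s); the arm keeps its last pose, push and grip.
It fails at once if the mallet is moved by more than 20 mm or tipped (distance of mallet from where it was at the start of the episode above 0.02 m or angle between mallet's own z axis and vertical above 0.3 rad).
It fails at once if the gouge is moved by more than 20 mm (distance of gouge from where it was at the start of the episode above 0.02 m).
It fails at once if the glue is moved by more than 20 mm or tipped (distance of glue from where it was at the start of the episode above 0.02 m or angle between glue's own z axis and vertical above 0.3 rad).
It fails at once if the wedge is forced: more than 80 N between it and the batten (contact force between wedge and batten above 80 N).
It also fails if it takes over 72 s, if anything falls off the work surface, if the arm or the gripper's body presses on something with over 40 N, if the wrist force passes 120 N, or if a joint passes its speed limit or range.

ROBOT

A 6-joint arm with a two-finger parallel gripper is mounted at the origin on the work surface. World frame = base frame: x ahead of the robot, y to its left, z up, the work surface at z = 0. Lengths are in m, angles in degrees, forces in N, time in s.
With the tool pointing down it reaches from about 0.25 to 0.725 m from the base axis. Payload 9.7 kg.
Tool frame: the origin (TCP) lies at the very end of the fingers, on their centre line; the grasp point (between the pads) lies 19 mm behind it; z points along the fingers, y is the line along which they close (so a half turn about z gives the same grasp; the last joint's range is limited). The gripper opens to 85 mm and grips with 20 to 120 N. Pads are 22 mm wide; open, the fingers measure 114 mm over their backs; the gripper's body (76 mm by 85 mm) begins 54 mm behind the grasp point. The pads swing forward as they close: fully open they stand 13 mm farther back than shut.
Start: joints at [-69.557, 4.979, 10.078, 95.1, 0, 90], TCP at [0.192, -0.515, 0.231] pointing down, gripper open.
Joint ranges: [-179.16, 179.16], [-48.56, 103.87], [-65.8, 70.77], [-126.05, 130.52], [-82.76, 87.17], [-180, 180]. Speed limits (degrees/s): [127.2, 127.2, 147.25, 180, 180, 180].

INTERFACE

Orientations are given as [roll, pitch, yaw] about the fixed x, y, z axes, in that order (R = Rz(yaw) Ry(pitch) Rx(roll)).
In Python, from workcell import telemetry, optics, workorder gives the robot as it stands.
- The arm moves only by the shell command python3 -m handwheel 'ROWS' [FORCE]. ROWS is JSON, a list of rows, each an object of numbers: "tx", "ty", "tz": the shift along the tool's x, y, z in m; "ax", "ay", "az": the turn, a rotation vector about the tool's x, y, z in degrees; "jaw": the gripper command: -1 is shut, 1 is fully open, values between are in proportion. A call has exactly 10 rows; each row shifts and turns the commanded pose from where the row before left it, along the tool's axes as they then stand; what a row does not reach is not made up. A row lasts 1/8 s, in which the tool goes at most 62.5 mm and 10.7 degrees, less where a joint would pass 70% of its speed; a pose out of reach is approached as far as the arm can. A call is refused whole if a number of a shift passes 0.0625 or a number of a turn 10.7, either way. A call with a gripper value outside its range is refused whole. The fingers move at their own pace and stop on an object; FORCE is the grip in N (left out, the last holds). Time passes only in rows, so rows that do not move let the fingers close, or fill a call up. It gives the time, the measured TCP pose, the force, the opening and the grip force at its end, in the units of the state.
- telemetry.get_obs(): the state, without advancing time (a new reading comes with each control period).
- optics.camera(name): name is "scene" or "top" or "wrist"; returns a dict with "color" (480x640x3 uint8, red, green, blue), "K" (3x3 intrinsics, pixels), "k1" (the pictures are not rectified: a ray, as slopes to the right and down, at radius r is drawn at 1 + k1 r^2 times it, then the intrinsics apply), "extrinsics" (4x4, takes a point from camera to world coordinates); the wrist camera has in their place "mount" (4x4, takes a point from camera to tool coordinates, whose origin is the TCP and whose axes are the flange's). Camera axes: x right, y down, z forward; pixel columns grow to the right and rows downward; lengths in m; the calibration is good to about 2 mm. A picture is of the moment at which its call begins: read the wrist's pose just before it. There is no depth.
- workorder.job_done(): hands the job in; it is judged then, once.
The state is a dict: "time": time; "q": joint angles; "qd": joint speeds; "joint_efforts": joint torques, N m; "ee_pos": TCP position; "tcp_rot": TCP orientation; "wrist_force": force on the tool from outside, world axes, zero at the start; "torque": the same for the moment, N m; "opening": finger opening in m; "grasp_force": force on a finger pad.
Only numpy, scipy, OpenCV 4.12 (cv2) and the standard library are available. Lean on these libraries where they do the work, as an engineer would, in place of code of your own. Each camera call takes 0.05 s, during which the arm holds its last target. There are 200 camera calls.

## Working session

There is one attempt and no reset: what is moved stays moved. The work goes in short steps, Python scripts to look and compute and a shell command to move; the robot and the scene stay as the last step left them, time stands still between calls to the robot, and variables do not carry over. Pictures are saved under pics/ and viewed, at most 10 in all, crops included, and the job is handed in when it is done.

```bash
mkdir -p pics; ls
python3 - <<'E'
from workcell import telemetry, optics
import cv2,json,numpy as np
print(telemetry.get_obs())
for n in ("scene","top","wrist"):
    c=optics.camera(n); cv2.imwrite(f"pics/{n}0.png",c["color"][:,:,::-1])
    print(n,{k:np.round(v,4).tolist() for k,v in c.items() if k!="color"})
E
```

```text
pics
{'time': 0.0, 'q': array([-6.95592416e+01,  5.01022647e+00,  1.00349251e+01,  9.50994452e+01,
        2.75359160e-03,  9.00001533e+01]), 'qd': array([ 0.01052925,  0.17308672,  0.04953522, -0.07353938, -0.0191391 ,
        0.08248463]), 'joint_efforts': array([-3.77002332e-03, -5.20387924e+01,  4.64802432e+01,  1.64225459e-02,
       -1.71586371e-04,  7.21016505e-06]), 'ee_pos': array([ 0.19201492, -0.5151513 ,  0.23059567]), 'tcp_rot': array([-1.79925253e+02, -2.75338924e-03,  2.04406015e+01]), 'wrist_force': array([ 0.63497159, -0.53746316, -0.14291389]), 'torque': array([-0.02964997,  0.01075602, -0.04303799]), 'grasp_force': 0.0, 'opening': 0.08526980704258073}
scene {'K': [[524.4537, 0.0, 325.5415], [0.0, 524.4537, 245.6626], [0.0, 0.0, 1.0]], 'k1': -0.1563, 'extrinsics': [[0.8093, 0.3412, -0.4781, 1.4229], [0.5873, -0.4553, 0.6692, -1.082], [0.0107, -0.8224, -0.5689, 0.9903], [0.0, 0.0, 0.0, 1.0]]}
top {'K': [[539.0235, 0.0, 313.5888], [0.0, 539.0235, 247.6731], [0.0, 0.0, 1.0]], 'k1': -0.0732, 'extrinsics': [[-0.0111, -0.9848, 0.1734, 0.4403], [-0.9999, 0.0132, 0.0107, -0.0031], [-0.0128, -0.1732, -0.9848, 1.3745], [0.0, 0.0, 0.0, 1.0]]}
wrist {'K': [[346.2887, 0.0, 324.8693], [0.0, 346.2887, 236.5566], [0.0, 0.0, 1.0]], 'k1': -0.0682, 'mount': [[0.0026, -0.9649, -0.2625, 0.0666], [1.0, 0.0024, 0.0009, 0.0015], [-0.0002, -0.2625, 0.9649, -0.1416], [0.0, 0.0, 0.0, 1.0]]}
```

View pics/top0.png

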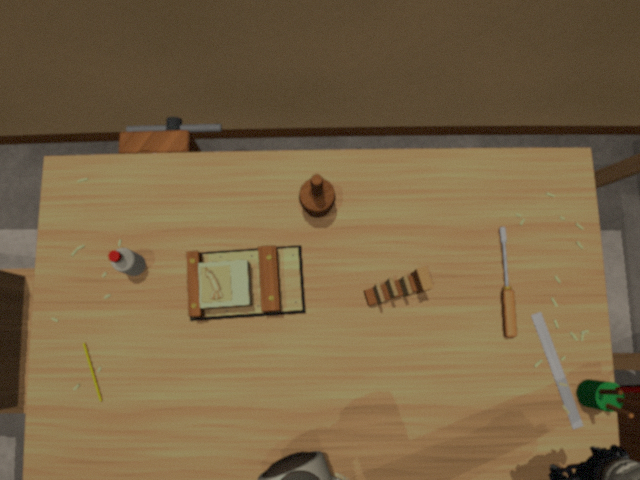

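View pics/scene0.png

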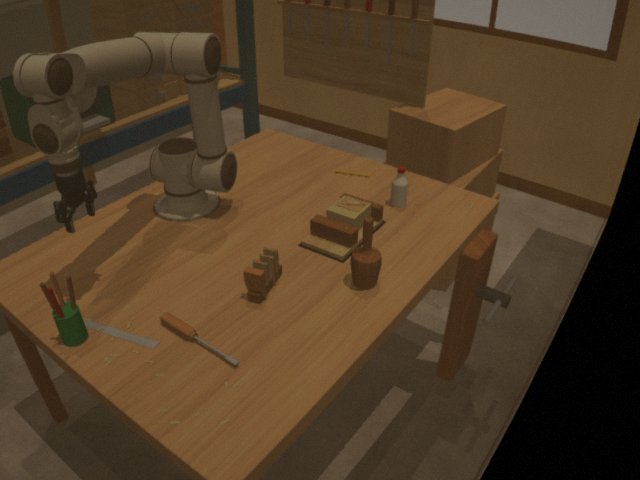

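```bash
cat > h.py <<'E'
import numpy as np,cv2
from workcell import telemetry, optics
from scipy.spatial.transform import Rotation as R
def cam(n,c=None):
    o=telemetry.get_obs(); c=c or optics.camera(n)
    if 'mount' in c:
        T=np.eye(4);T[:3,:3]=R.from_euler('xyz',o['tcp_rot'],degrees=True).as_matrix();T[:3,3]=o['ee_pos']
        c['extrinsics']=T@np.array(c['mount'])
    return c
def px2w(c,uv,z):
    K=np.array(c['K']);E=np.array(c['extrinsics'])
    p=cv2.undistortPoints(np.array([[uv]],float),K,np.array([c['k1'],0,0,0.]))[0,0]
    d=E[:3,:3]@[p[0],p[1],1];o=E[:3,3]
    return o+d*(z-o[2])/d[2]
def w2px(c,P):
    E=np.linalg.inv(np.array(c['extrinsics']))
    return cv2.projectPoints(np.array(P,float).reshape(-1,3),cv2.Rodrigues(E[:3,:3])[0],E[:3,3],np.array(c['K']),np.array([c['k1'],0,0,0.]))[0][:,0]
def crop(c,fn,x0,y0,x1,y1,s):
    im=cv2.resize(c['color'][y0:y1,x0:x1,::-1],None,fx=s,fy=s,interpolation=cv2.INTER_CUBIC)
    im=np.clip(im.astype(float)*1.5,0,255).astype(np.uint8)
    cv2.imwrite('pics/'+fn,im)
E
python3 - <<'E'
from h import *
c=cam('top'); crop(c,'t1.png',180,235,440,325,3)
for uv in [(189,253),(301,247),(304,313),(192,318)]: print(px2w(c,uv,.02))
for uv in [(373,298),(424,280)]: print(px2w(c,uv,.09))
E
```

```text
[0.66917718 0.33133745 0.02      ]
[0.68095062 0.04372948 0.02      ]
[0.51317214 0.03744115 0.02      ]
[0.50336095 0.31927279 0.02      ]
[ 0.5429036  -0.12925172  0.09      ]
[ 0.58426856 -0.25283976  0.09      ]
```

View pics/t1.png

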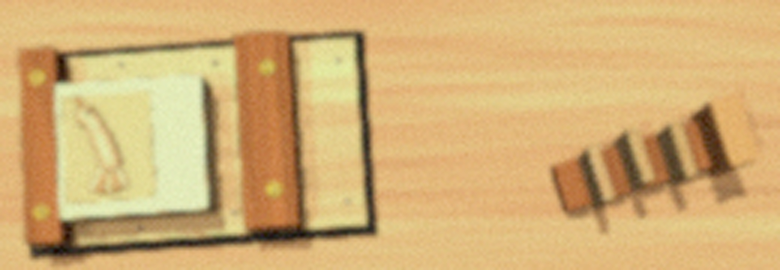

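The crop shows the board (slight yaw), with the batten at about (267,130) in the crop. The rack is at about (655,150), with packers 3, 2 and 1 at x of about 597, 635 and 680 and the wedge at about 740. Moving above the rack.

```bash
python3 -m handwheel '[{"tx":0.045,"ty":-0.0165,"jaw":1},{"tx":0.045,"ty":-0.0165},{"tx":0.045,"ty":-0.0165},{"tx":0.045,"ty":-0.0165},{"tx":0.045,"ty":-0.0165},{"tx":0.045,"ty":-0.0165},{"tx":0.045,"ty":-0.0165},{"tx":0.045,"ty":-0.0165},{"tx":0.045,"ty":-0.0165},{"tx":0.045,"ty":-0.0165}]' 40
python3 -m handwheel '[{"az":-9.8},{"az":-9.8},{"az":-9.8},{"az":-9.8},{"az":-9.8},{"az":-9.8},{"az":-9.8},{"az":-9.8},{"az":-9.8},{}]'
python3 - <<'E'
from h import *
c=cam('wrist'); cv2.imwrite('pics/w1.png',np.clip(c['color'][:,:,::-1]*1.5,0,255).astype(np.uint8))
np.save('w1.npy',c['extrinsics'])
t=cam('top');print(px2w(t,(318,202),.03))
E
```

```text
[ 0.79614307 -0.00117291  0.03      ]$[0]: bad value
$[0]: bad value
```

View pics/w1.png

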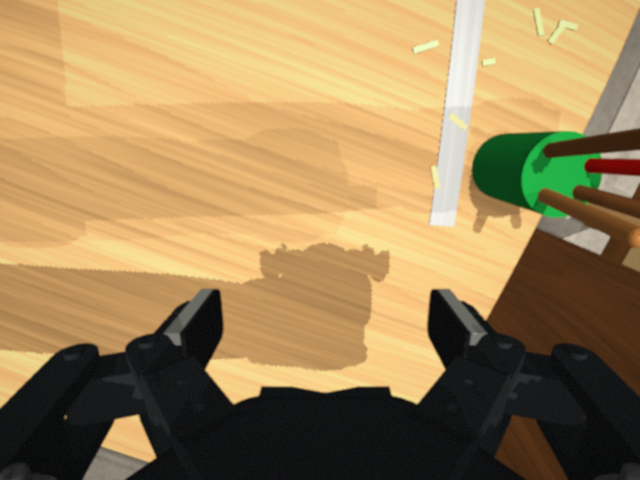

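The wrist view shows only bare bench with the fingers at rows 290+, because the moves were refused. Rows need every key.

```bash
python3 -m handwheel '[{"tx":0.045,"ty":-0.0165,"tz":0,"ax":0,"ay":0,"az":0,"jaw":1},{"tx":0.045,"ty":-0.0165,"tz":0,"ax":0,"ay":0,"az":0,"jaw":1},{"tx":0.045,"ty":-0.0165,"tz":0,"ax":0,"ay":0,"az":0,"jaw":1},{"tx":0.045,"ty":-0.0165,"tz":0,"ax":0,"ay":0,"az":0,"jaw":1},{"tx":0.045,"ty":-0.0165,"tz":0,"ax":0,"ay":0,"az":0,"jaw":1},{"tx":0.045,"ty":-0.0165,"tz":0,"ax":0,"ay":0,"az":0,"jaw":1},{"tx":0.045,"ty":-0.0165,"tz":0,"ax":0,"ay":0,"az":0,"jaw":1},{"tx":0.045,"ty":-0.0165,"tz":0,"ax":0,"ay":0,"az":0,"jaw":1},{"tx":0.045,"ty":-0.0165,"tz":0,"ax":0,"ay":0,"az":0,"jaw":1},{"tx":0.045,"ty":-0.0165,"tz":0,"ax":0,"ay":0,"az":0,"jaw":1}]' 40
```

```text
time: 1.55
ee_pos: [0.5572, -0.2024, 0.2313]
tcp_rot: [180.0, -0.0, 20.4]
wrist_force: [0.6, -0.0, 0.3]
opening: 0.0852
grasp_force: 0.0
```

```bash
python3 -m handwheel '[{"tx":0,"ty":0,"tz":0,"ax":0,"ay":0,"az":-9.8,"jaw":1},{"tx":0,"ty":0,"tz":0,"ax":0,"ay":0,"az":-9.8,"jaw":1},{"tx":0,"ty":0,"tz":0,"ax":0,"ay":0,"az":-9.8,"jaw":1},{"tx":0,"ty":0,"tz":0,"ax":0,"ay":0,"az":-9.8,"jaw":1},{"tx":0,"ty":0,"tz":0,"ax":0,"ay":0,"az":-9.8,"jaw":1},{"tx":0,"ty":0,"tz":0,"ax":0,"ay":0,"az":-9.8,"jaw":1},{"tx":0,"ty":0,"tz":0,"ax":0,"ay":0,"az":-9.8,"jaw":1},{"tx":0,"ty":0,"tz":0,"ax":0,"ay":0,"az":-9.8,"jaw":1},{"tx":-0.04,"ty":0,"tz":0,"ax":0,"ay":0,"az":-9.6,"jaw":1},{"tx":-0.04,"ty":0,"tz":0,"ax":0,"ay":0,"az":0,"jaw":1}]'
python3 - <<'E'
from h import *
c=cam('wrist'); cv2.imwrite('pics/w2.png',np.clip(c['color'][:,:,::-1]*1.5,0,255).astype(np.uint8))
np.savez('w2.npz',**{k:np.array(v) for k,v in c.items()})
E
```

```text
time: 2.8
ee_pos: [0.575, -0.2817, 0.2317]
tcp_rot: [180.0, 0.0, 108.6]
wrist_force: [1.2, 0.5, 0.8]
opening: 0.0857
grasp_force: 0.0
```

View pics/w2.png

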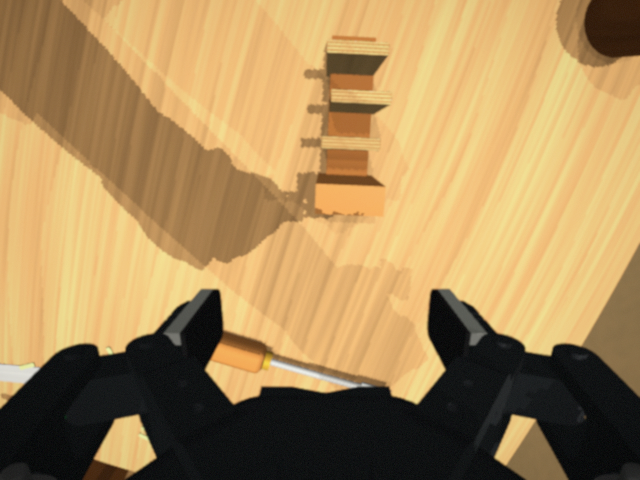

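The wrist view shows the tops: wedge head at (350,200), p1 at (351,144), p2 at (361,97) and p3 at (358,48).

Run:
```python
from h import *
c=dict(np.load('w2.npz'))
o=telemetry.get_obs();p=o['ee_pos'];T=R.from_euler('xyz',o['tcp_rot'],degrees=True).as_matrix()
def f(n,a,b,z=.103):
    A=px2w(c,a,z);B=px2w(c,b,z);m=(A+B)/2;d=B-A
    print(n,m.round(4),'len',np.linalg.norm(d).round(4),'ang',np.degrees(np.arctan2(d[1],d[0])).round(1),'tool d',(T.T@(m-p)).round(4))
f('wedge',(316,200),(384,201)); f('wf',(316,185),(384,187)); f('wb',(316,215),(383,215))
f('p1',(322,143),(380,144)); f('p2',(330,96),(391.5,98)); f('p3',(326.5,47.5),(389.5,49.5))
```

```text
wedge [ 0.5877 -0.2555  0.103 ] len 0.0536 ang 18.0 tool d [0.0251 0.0209 0.127 ]
wf [ 0.5838 -0.2448  0.103 ] len 0.0531 ang 17.2 tool d [0.0365 0.0207 0.127 ]
wb [ 0.5912 -0.2666  0.103 ] len 0.0534 ang 18.8 tool d [0.0134 0.0208 0.127 ]
p1 [ 0.5736 -0.2142  0.103 ] len 0.044 ang 18.0 tool d [0.0687 0.0206 0.1269]
p2 [ 0.5691 -0.1803  0.103 ] len 0.0455 ang 17.3 tool d [0.1023 0.0271 0.1269]
p3 [ 0.5559 -0.1495  0.103 ] len 0.0454 ang 17.5 tool d [0.1357 0.0242 0.1269]
```

```bash
python3 -m handwheel '[{"tx":0.043,"ty":0.008,"tz":0,"ax":0,"ay":0,"az":0.7,"jaw":1},{"tx":0.043,"ty":0.008,"tz":0,"ax":0,"ay":0,"az":0,"jaw":1},{"tx":0.043,"ty":0.008,"tz":0,"ax":0,"ay":0,"az":0,"jaw":1},{"tx":0,"ty":0,"tz":0.035,"ax":0,"ay":0,"az":0,"jaw":1},{"tx":0,"ty":0,"tz":0.035,"ax":0,"ay":0,"az":0,"jaw":1},{"tx":0,"ty":0,"tz":0.035,"ax":0,"ay":0,"az":0,"jaw":1},{"tx":0,"ty":0,"tz":0.035,"ax":0,"ay":0,"az":0,"jaw":1},{"tx":0,"ty":0,"tz":0.024,"ax":0,"ay":0,"az":0,"jaw":1},{"tx":0,"ty":0,"tz":0,"ax":0,"ay":0,"az":0,"jaw":1},{"tx":0,"ty":0,"tz":0,"ax":0,"ay":0,"az":0,"jaw":0.3}]' 30
python3 -m handwheel '[{"tx":0,"ty":0,"tz":0,"ax":0,"ay":0,"az":0,"jaw":-1},{"tx":0,"ty":0,"tz":0,"ax":0,"ay":0,"az":0,"jaw":-1},{"tx":0,"ty":0,"tz":0,"ax":0,"ay":0,"az":0,"jaw":-1},{"tx":0,"ty":0,"tz":0,"ax":0,"ay":0,"az":0,"jaw":-1},{"tx":0,"ty":0,"tz":-0.01,"ax":0,"ay":0,"az":0,"jaw":-1},{"tx":0,"ty":0,"tz":-0.03,"ax":0,"ay":0,"az":0,"jaw":-1},{"tx":0,"ty":0,"tz":-0.04,"ax":0,"ay":0,"az":0,"jaw":-1},{"tx":0,"ty":0,"tz":-0.04,"ax":0,"ay":0,"az":0,"jaw":-1},{"tx":0,"ty":0,"tz":-0.03,"ax":0,"ay":0,"az":0,"jaw":-1},{"tx":0,"ty":0,"tz":0,"ax":0,"ay":0,"az":0,"jaw":-1}]' 30
```

```text
time: 4.1
ee_pos: [0.5584, -0.1511, 0.0685]
tcp_rot: [179.9, 0.0, 107.7]
wrist_force: [0.5, 0.0, 0.5]
opening: 0.0698
grasp_force: 0.0
time: 5.35
ee_pos: [0.5588, -0.1512, 0.2204]
tcp_rot: [179.8, 0.1, 107.7]
wrist_force: [0.7, -0.0, -0.6]
opening: 0.0449
grasp_force: 32.0
```

```bash
python3 -m handwheel '[{"tx":0,"ty":0,"tz":0,"ax":0,"ay":0,"az":7.6,"jaw":-1},{"tx":0,"ty":0,"tz":0,"ax":0,"ay":0,"az":7.6,"jaw":-1},{"tx":0.04,"ty":0.008,"tz":0,"ax":0,"ay":0,"az":0,"jaw":-1},{"tx":0.04,"ty":0.008,"tz":0,"ax":0,"ay":0,"az":0,"jaw":-1},{"tx":0.04,"ty":0.008,"tz":0,"ax":0,"ay":0,"az":0,"jaw":-1},{"tx":0.04,"ty":0.008,"tz":0,"ax":0,"ay":0,"az":0,"jaw":-1},{"tx":0.04,"ty":0.008,"tz":0,"ax":0,"ay":0,"az":0,"jaw":-1},{"tx":0.02,"ty":0,"tz":0,"ax":0,"ay":0,"az":0,"jaw":-1},{"tx":0,"ty":0,"tz":0,"ax":0,"ay":0,"az":0,"jaw":-1},{"tx":0,"ty":0,"tz":0,"ax":0,"ay":0,"az":0,"jaw":-1}]'
python3 - <<'E'
from h import *
c=cam('wrist'); cv2.imwrite('pics/w3.png',np.clip(c['color'][:,:,::-1]*1.5,0,255).astype(np.uint8))
np.savez('w3.npz',**{k:np.array(v) for k,v in c.items()})
E
```

```text
time: 6.6
ee_pos: [0.588, 0.0698, 0.2171]
tcp_rot: [-180.0, 0.0, 92.5]
wrist_force: [0.3, -1.0, -0.6]
opening: 0.0447
grasp_force: 32.0
```

View pics/w3.png

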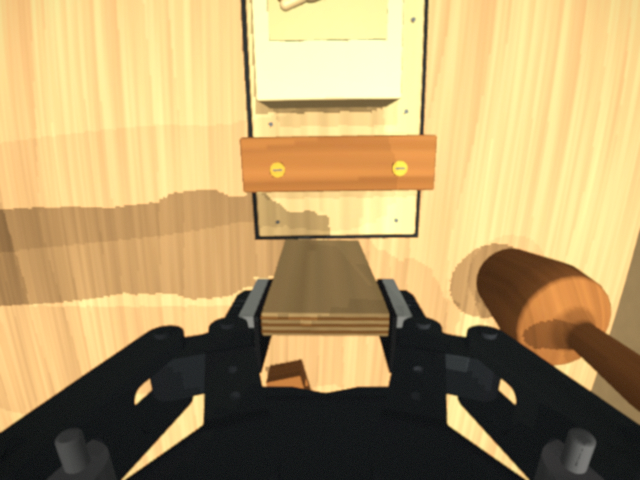

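The view shows the packer held upright, with its top at rows 305–334 and cols 262–390. The batten top spans rows 136–191 and cols 242–436, and the block's front top edge is at about row 100, cols 257–400. I'll refine the edge rows from intensity profiles.

Run:
```python
from h import *
from scipy.signal import find_peaks
c=dict(np.load('w3.npz'));g=cv2.GaussianBlur(cv2.cvtColor(c['color'],cv2.COLOR_RGB2GRAY).astype(float),(0,0),1)
for x in (290,330,370):
    d=np.gradient(g[:,x-6:x+7].mean(1)); pk=find_peaks(abs(d[60:260]),height=3)[0]+60
    print(x,[(int(r),round(d[r],1)) for r in pk])
for x,r in (('blk',98),('batrow',165)):
    d=np.gradient(g[r-8 if x=='blk' else r-3:r+(-2 if x=='blk' else 4)].mean(0)); pk=find_peaks(abs(d[230:450]),height=4)[0]+230
    print(x,[(int(k),round(d[k],1)) for k in pk])
for n,uv,z in [('blkL',(257,100),.083),('blkR',(400,100),.083),('batFarL',(243,137),.073),('batFarR',(435,136),.073),('batNearL',(244,191),.073),('batNearR',(433,190),.073),('bdL',(257,238),.018),('bdR',(417,236),.018)]: print(n,px2w(c,uv,z).round(4))
p=telemetry.get_obs();print(p['ee_pos'])
for uv in [(262,334),(390,334),(276,290),(376,290)]: print(px2w(c,uv,.217+.035))
T=np.array(c['extrinsics']);print(T[:3,3])
```

```text
290 [(100, np.float64(-29.2)), (108, np.float64(9.2)), (113, np.float64(12.3)), (127, np.float64(3.9)), (136, np.float64(-14.8)), (192, np.float64(13.2)), (198, np.float64(4.0)), (211, np.float64(-10.7)), (235, np.float64(-23.4)), (239, np.float64(12.5))]
330 [(99, np.float64(-28.4)), (107, np.float64(7.7)), (112, np.float64(14.7)), (126, np.float64(3.7)), (135, np.float64(-18.2)), (191, np.float64(14.6)), (198, np.float64(3.6)), (215, np.float64(-4.4)), (235, np.float64(-28.0)), (238, np.float64(18.5)), (241, np.float64(-7.1))]
370 [(99, np.float64(-29.2)), (107, np.float64(10.1)), (111, np.float64(11.0)), (126, np.float64(3.6)), (135, np.float64(-17.0)), (176, np.float64(-3.8)), (191, np.float64(15.9)), (234, np.float64(-34.7)), (238, np.float64(27.4))]
blk [(245, np.float64(-28.5)), (250, np.float64(31.7)), (256, np.float64(12.5)), (421, np.float64(-32.2)), (425, np.float64(28.5))]
batrow [(241, np.float64(-13.1)), (271, np.float64(7.0)), (283, np.float64(-5.1)), (393, np.float64(11.6)), (407, np.float64(-9.2)), (435, np.float64(12.0))]
blkL [0.5332 0.164  0.083 ]
blkR [0.641  0.1691 0.083 ]
batFarL [0.5202 0.1365 0.073 ]
batFarR [0.6738 0.1446 0.073 ]
batNearL [0.5206 0.0931 0.073 ]
batNearR [0.6774 0.1013 0.073 ]
bdL [0.5208 0.0373 0.018 ]
bdR [0.6844 0.047  0.018 ]
[0.58805771 0.06952575 0.21726165]
[0.56689773 0.06961051 0.252     ]
[0.61149434 0.07167731 0.252     ]
[0.57170229 0.08655527 0.252     ]
[0.605104   0.08810557 0.252     ]
[0.58581439 0.1348792  0.3586646 ]
```

```bash
python3 -m handwheel '[{"tx":0.03,"ty":0.003,"tz":0,"ax":0,"ay":0,"az":-0.5,"jaw":-1},{"tx":0.03,"ty":0,"tz":0,"ax":0,"ay":0,"az":0,"jaw":-1},{"tx":0.021,"ty":0,"tz":0,"ax":0,"ay":0,"az":0,"jaw":-1},{"tx":0,"ty":0,"tz":0.03,"ax":0,"ay":0,"az":0,"jaw":-1},{"tx":0,"ty":0,"tz":0.03,"ax":0,"ay":0,"az":0,"jaw":-1},{"tx":0,"ty":0,"tz":0.03,"ax":0,"ay":0,"az":0,"jaw":-1},{"tx":0,"ty":0,"tz":0.02,"ax":0,"ay":0,"az":0,"jaw":-1},{"tx":0,"ty":0,"tz":0.012,"ax":0,"ay":0,"az":0,"jaw":-1},{"tx":0,"ty":0,"tz":0.008,"ax":0,"ay":0,"az":0,"jaw":-1},{"tx":0,"ty":0,"tz":0,"ax":0,"ay":0,"az":0,"jaw":-1}]'
python3 - <<'E'
from h import *
c=cam('wrist'); cv2.imwrite('pics/w4.png',np.clip(c['color'][:,:,::-1]*1.5,0,255).astype(np.uint8))
np.savez('w4.npz',**{k:np.array(v) for k,v in c.items()})
E
```

```text
time: 7.9
ee_pos: [0.5871, 0.1515, 0.0872]
tcp_rot: [-180.0, 0.0, 93.0]
wrist_force: [0.0, 0.7, -0.4]
opening: 0.0446
grasp_force: 32.0
```

View pics/w4.png

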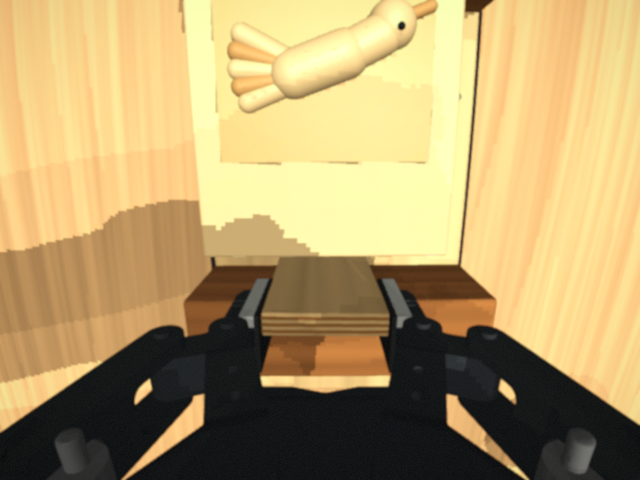

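The packer is in the gap: its top at rows 310–334 lies between the batten (rows 268+) and the block edge (row ~257), roughly at the block's middle. Lowering and nudging it towards the block.

```bash
python3 -m handwheel '[{"tx":0,"ty":0,"tz":0.003,"ax":0,"ay":0,"az":0,"jaw":-1},{"tx":0,"ty":0,"tz":0.002,"ax":0,"ay":0,"az":0,"jaw":-1},{"tx":0,"ty":0,"tz":0.001,"ax":0,"ay":0,"az":0,"jaw":-1},{"tx":0.002,"ty":0,"tz":0,"ax":0,"ay":0,"az":0,"jaw":-1},{"tx":0.002,"ty":0.002,"tz":0,"ax":0,"ay":0,"az":0,"jaw":-1},{"tx":0.001,"ty":0,"tz":0,"ax":0,"ay":0,"az":0,"jaw":-1},{"tx":0.001,"ty":0,"tz":0,"ax":0,"ay":0,"az":0,"jaw":-1},{"tx":0,"ty":0,"tz":0,"ax":0,"ay":0,"az":0,"jaw":-1},{"tx":0,"ty":0,"tz":0,"ax":0,"ay":0,"az":0,"jaw":-1},{"tx":0,"ty":0,"tz":0,"ax":0,"ay":0,"az":0,"jaw":-1}]'
python3 - <<'E'
from h import *
c=cam('wrist');np.savez('w5.npz',**{k:np.array(v) for k,v in c.items()})
crop(c,'w5.png',170,230,490,400,2.4)
E
```

```text
time: 9.2
ee_pos: [0.5888, 0.1577, 0.0813]
tcp_rot: [180.0, -0.0, 93.0]
wrist_force: [0.7, -0.2, -0.3]
opening: 0.0446
grasp_force: 32.0
```

View pics/w5.png

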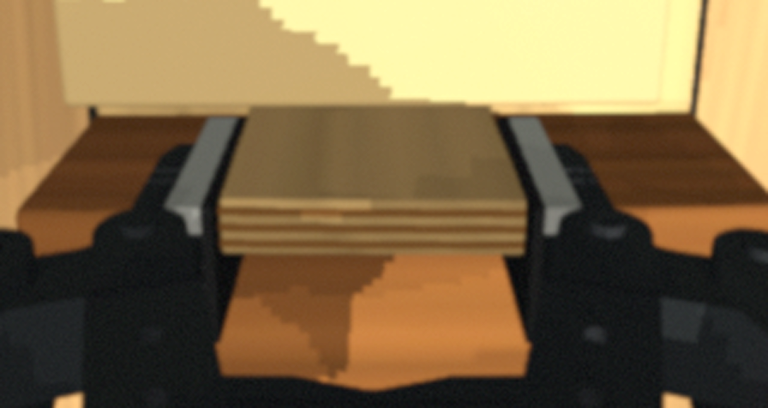

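The packer face now meets the block edge (crop row ~105), with the tops clear. Setting it down.

```bash
python3 -m handwheel '[{"tx":0.001,"ty":0,"tz":0,"ax":0,"ay":0,"az":0,"jaw":-1},{"tx":0,"ty":0,"tz":0.001,"ax":0,"ay":0,"az":0,"jaw":-1},{"tx":0,"ty":0,"tz":0.001,"ax":0,"ay":0,"az":0,"jaw":-1},{"tx":0,"ty":0,"tz":0,"ax":0,"ay":0,"az":0,"jaw":-1},{"tx":0,"ty":0,"tz":0,"ax":0,"ay":0,"az":0,"jaw":-1},{"tx":0,"ty":0,"tz":0,"ax":0,"ay":0,"az":0,"jaw":-1},{"tx":0,"ty":0,"tz":0,"ax":0,"ay":0,"az":0,"jaw":-1},{"tx":0,"ty":0,"tz":0,"ax":0,"ay":0,"az":0,"jaw":-1},{"tx":0,"ty":0,"tz":0,"ax":0,"ay":0,"az":0,"jaw":-1},{"tx":0,"ty":0,"tz":0,"ax":0,"ay":0,"az":0,"jaw":-1}]'
```

```text
time: 10.5
ee_pos: [0.5887, 0.1587, 0.0793]
tcp_rot: [-180.0, -0.0, 93.0]
wrist_force: [-1.0, -1.2, -0.6]
opening: 0.0445
grasp_force: 32.0
```

```bash
python3 -m handwheel '[{"tx":0,"ty":0,"tz":0.0007,"ax":0,"ay":0,"az":0,"jaw":-1},{"tx":0,"ty":0,"tz":0,"ax":0,"ay":0,"az":0,"jaw":-1},{"tx":0,"ty":0,"tz":0,"ax":0,"ay":0,"az":0,"jaw":0.12},{"tx":0,"ty":0,"tz":0,"ax":0,"ay":0,"az":0,"jaw":0.2},{"tx":0,"ty":0,"tz":0,"ax":0,"ay":0,"az":0,"jaw":0.4},{"tx":0,"ty":0,"tz":0,"ax":0,"ay":0,"az":0,"jaw":0.6},{"tx":0,"ty":0,"tz":-0.01,"ax":0,"ay":0,"az":0,"jaw":0.6},{"tx":0,"ty":0,"tz":-0.04,"ax":0,"ay":0,"az":0,"jaw":0.6},{"tx":0,"ty":0,"tz":-0.05,"ax":0,"ay":0,"az":0,"jaw":0.6},{"tx":-0.03,"ty":0,"tz":-0.05,"ax":0,"ay":0,"az":0,"jaw":1}]'
python3 -m handwheel '[{"tx":-0.05,"ty":0,"tz":0,"ax":0,"ay":0,"az":0,"jaw":1},{"tx":0,"ty":0,"tz":0,"ax":0,"ay":0,"az":0,"jaw":1},{"tx":0,"ty":0,"tz":0,"ax":0,"ay":0,"az":0,"jaw":1},{"tx":0,"ty":0,"tz":0,"ax":0,"ay":0,"az":0,"jaw":1},{"tx":0,"ty":0,"tz":0,"ax":0,"ay":0,"az":0,"jaw":1},{"tx":0,"ty":0,"tz":0,"ax":0,"ay":0,"az":0,"jaw":1},{"tx":0,"ty":0,"tz":0,"ax":0,"ay":0,"az":0,"jaw":1},{"tx":0,"ty":0,"tz":0,"ax":0,"ay":0,"az":0,"jaw":1},{"tx":0,"ty":0,"tz":0,"ax":0,"ay":0,"az":0,"jaw":1},{"tx":0,"ty":0,"tz":0,"ax":0,"ay":0,"az":0,"jaw":1}]'
python3 - <<'E'
from h import *
c=cam('wrist');np.savez('w6.npz',**{k:np.array(v) for k,v in c.items()})
crop(c,'w6.png',180,0,480,240,2.6)
E
```

```text
time: 11.75
ee_pos: [0.59, 0.1297, 0.2307]
tcp_rot: [180.0, -0.0, 93.2]
wrist_force: [1.6, -0.1, -0.1]
opening: 0.0836
grasp_force: 0.0
time: 13.0
ee_pos: [0.593, 0.0788, 0.2286]
tcp_rot: [-180.0, 0.0, 93.0]
wrist_force: [-0.5, 0.1, 0.9]
opening: 0.0858
grasp_force: 0.0
```

View pics/w6.png

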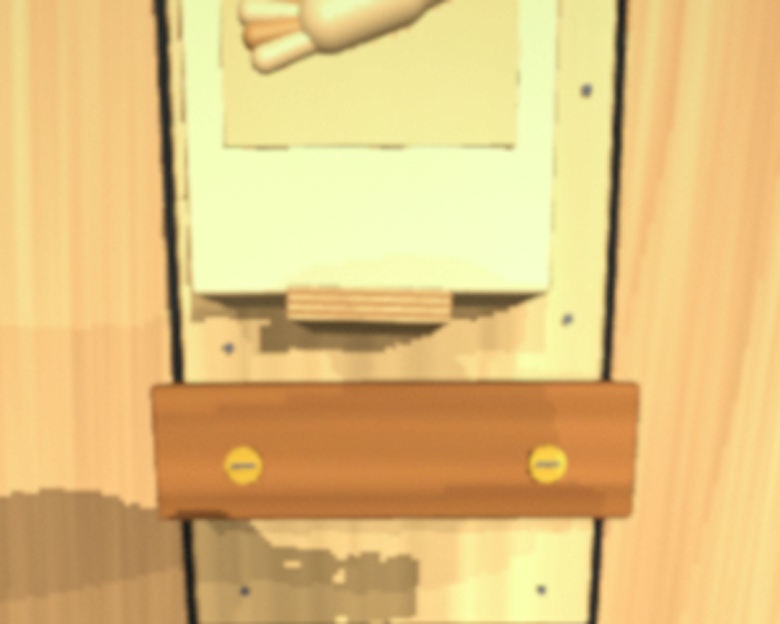

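The packer stands upright flush against the block (crop rows 288–324, cols 288–450). The batten's inner top edge is at crop row ~383.

Run:
```python
from h import *
c=dict(np.load('w6.npz'))
u=np.array([np.cos(np.radians(3)),np.sin(np.radians(3)),0]);n=np.array([-u[1],u[0],0])
for nm,uv,z in [('packback',(370,323),.114),('packfront',(370,289),.114),('blockL',(195,292),.084),('blockR',(548,292),.084),('batL',(153,386),.074),('batR',(638,383),.074),('batmid',(395,384),.074),('batnear',(395,517),.074)]:
    P=px2w(c,(180+uv[0]/2.6,uv[1]/2.6),z); print(nm,P.round(4),'u %.4f n %.4f'%(P@u,P@n))
```

```text
packback [0.5877 0.1565 0.114 ] u 0.5951 n 0.1255
packfront [0.5872 0.1654 0.114 ] u 0.5951 n 0.1344
blockL [0.5339 0.1644 0.084 ] u 0.5418 n 0.1362
blockR [0.6408 0.1703 0.084 ] u 0.6489 n 0.1365
batL [0.5187 0.1355 0.074 ] u 0.5251 n 0.1082
batR [0.6744 0.1452 0.074 ] u 0.6811 n 0.1097
batmid [0.5963 0.1401 0.074 ] u 0.6029 n 0.1087
batnear [0.5989 0.0973 0.074 ] u 0.6032 n 0.0658
```

```bash
python3 -m handwheel '[{"tx":-0.0477,"ty":-0.0033,"tz":0,"ax":0,"ay":0,"az":0,"jaw":1},{"tx":-0.0477,"ty":-0.0033,"tz":0,"ax":0,"ay":0,"az":0,"jaw":1},{"tx":-0.0477,"ty":-0.0033,"tz":0,"ax":0,"ay":0,"az":0,"jaw":1},{"tx":-0.0477,"ty":-0.0033,"tz":0,"ax":0,"ay":0,"az":0,"jaw":1},{"tx":-0.0477,"ty":-0.0033,"tz":0,"ax":0,"ay":0,"az":0,"jaw":1},{"tx":-0.0477,"ty":-0.0033,"tz":0,"ax":0,"ay":0,"az":0,"jaw":1},{"tx":-0.0477,"ty":-0.0033,"tz":0,"ax":0,"ay":0,"az":0,"jaw":1},{"tx":0,"ty":0,"tz":0.01,"ax":0,"ay":0,"az":-7.3,"jaw":1},{"tx":0,"ty":0,"tz":0.01,"ax":0,"ay":0,"az":-7.3,"jaw":1},{"tx":0,"ty":0,"tz":0,"ax":0,"ay":0,"az":0,"jaw":1}]'
```

```text
time: 14.3
ee_pos: [0.5873, -0.2558, 0.2078]
tcp_rot: [-179.9, -0.1, 107.6]
wrist_force: [-0.1, 0.3, -0.5]
opening: 0.0854
grasp_force: 0.0
```

```bash
python3 -m handwheel '[{"tx":0,"ty":0,"tz":0.035,"ax":0,"ay":0,"az":0,"jaw":1},{"tx":0,"ty":0,"tz":0.035,"ax":0,"ay":0,"az":0,"jaw":1},{"tx":0,"ty":0,"tz":0.035,"ax":0,"ay":0,"az":0,"jaw":1},{"tx":0,"ty":0,"tz":0.033,"ax":0,"ay":0,"az":0,"jaw":1},{"tx":0,"ty":0,"tz":0,"ax":0,"ay":0,"az":0,"jaw":1},{"tx":0,"ty":0,"tz":0,"ax":0,"ay":0,"az":0,"jaw":0.5},{"tx":0,"ty":0,"tz":0,"ax":0,"ay":0,"az":0,"jaw":-1},{"tx":0,"ty":0,"tz":0,"ax":0,"ay":0,"az":0,"jaw":-1},{"tx":0,"ty":0,"tz":0,"ax":0,"ay":0,"az":0,"jaw":-1},{"tx":0,"ty":0,"tz":0,"ax":0,"ay":0,"az":0,"jaw":-1}]' 80
```

```text
time: 15.55
ee_pos: [0.5887, -0.2563, 0.0732]
tcp_rot: [179.8, 0.1, 107.6]
wrist_force: [-1.6, 0.1, 6.8]
opening: 0.0536
grasp_force: 83.6
```

```bash
python3 -m handwheel '[{"tx":0,"ty":0,"tz":-0.01,"ax":0,"ay":0,"az":0,"jaw":-1},{"tx":0,"ty":0,"tz":-0.03,"ax":0,"ay":0,"az":0,"jaw":-1},{"tx":0,"ty":0,"tz":-0.04,"ax":0,"ay":0,"az":0,"jaw":-1},{"tx":0,"ty":0,"tz":-0.04,"ax":0,"ay":0,"az":0,"jaw":-1},{"tx":0,"ty":0,"tz":-0.03,"ax":0,"ay":0,"az":0,"jaw":-1},{"tx":0,"ty":0,"tz":0,"ax":0,"ay":0,"az":7.3,"jaw":-1},{"tx":0,"ty":0,"tz":0,"ax":0,"ay":0,"az":7.3,"jaw":-1},{"tx":0.03,"ty":0,"tz":0,"ax":0,"ay":0,"az":0,"jaw":-1},{"tx":0.05,"ty":0,"tz":0,"ax":0,"ay":0,"az":0,"jaw":-1},{"tx":0.05,"ty":0,"tz":0,"ax":0,"ay":0,"az":0,"jaw":-1}]'
python3 -m handwheel '[{"tx":0.05,"ty":0,"tz":0,"ax":0,"ay":0,"az":0,"jaw":-1},{"tx":0.05,"ty":0,"tz":0,"ax":0,"ay":0,"az":0,"jaw":-1},{"tx":0.05,"ty":0,"tz":0,"ax":0,"ay":0,"az":0,"jaw":-1},{"tx":0.05,"ty":0,"tz":0,"ax":0,"ay":0,"az":0,"jaw":-1},{"tx":0,"ty":0,"tz":0,"ax":0,"ay":0,"az":0,"jaw":-1},{"tx":0,"ty":0,"tz":0,"ax":0,"ay":0,"az":0,"jaw":-1},{"tx":0,"ty":0,"tz":0,"ax":0,"ay":0,"az":0,"jaw":-1},{"tx":0,"ty":0,"tz":0,"ax":0,"ay":0,"az":0,"jaw":-1},{"tx":0,"ty":0,"tz":0,"ax":0,"ay":0,"az":0,"jaw":-1},{"tx":0,"ty":0,"tz":0,"ax":0,"ay":0,"az":0,"jaw":-1}]'
python3 - <<'E'
from h import *
c=cam('wrist');np.savez('w7.npz',**{k:np.array(v) for k,v in c.items()})
cv2.imwrite('pics/w7.png',np.clip(c['color'][:,:,::-1]*1.5,0,255).astype(np.uint8))
E
```

```text
time: 16.8
ee_pos: [0.5806, -0.1249, 0.2216]
tcp_rot: [179.9, 0.0, 93.0]
wrist_force: [0.1, 1.1, -0.9]
opening: 0.0537
grasp_force: 84.0
time: 18.05
ee_pos: [0.5701, 0.0734, 0.2206]
tcp_rot: [-180.0, 0.0, 93.0]
wrist_force: [0.1, 0.5, -0.7]
opening: 0.0538
grasp_force: 84.0
```

View pics/w7.png

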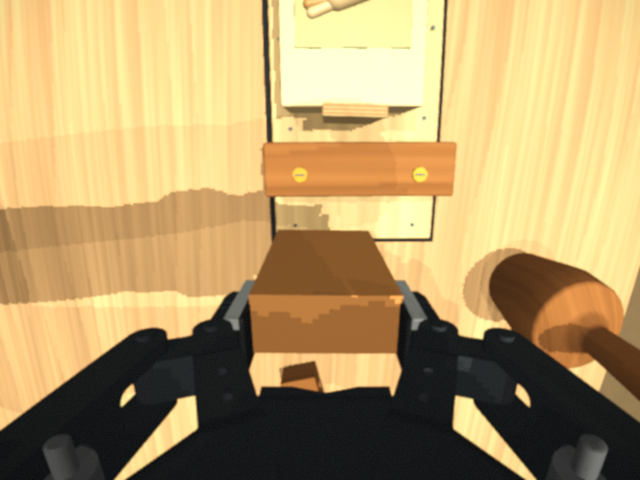

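The wedge is held square: its head top spans rows 294–352, cols 252–401, and its lower front edge is at row 231, cols 276–370. The packer still stands at (355,111).

Run:
```python
from h import *
c=dict(np.load('w7.npz'));o=np.array([.5701,.0734,.2206])
u=np.array([np.cos(np.radians(3)),np.sin(np.radians(3)),0]);n=np.array([-u[1],u[0],0])
for nm,uv,dz in [('fL',(253,294),.03),('fR',(401,294),.03),('bL',(252,352),.03),('bR',(399,351),.03),('tipL',(276,231),-.065),('tipR',(370,231),-.065),('tipL4',(276,231),-.061),('tipR4',(370,231),-.061)]:
    P=px2w(c,uv,o[2]+dz); print(nm,'du %.4f dn %.4f'%((P-o)@u,(P-o)@n))
for nm,uv,z in [('pkL',(323,115.5),.114),('pkR',(387,116.5),.114),('batmid',(360,143),.074)]:
    P=px2w(c,uv,z);print(nm,P.round(4),'u %.4f n %.4f'%(P@u,P@n))
print('tcp u %.4f n %.4f'%(o@u,o@n))
```

```text
fL du -0.0244 dn 0.0137
fR du 0.0276 dn 0.0138
bL du -0.0262 dn -0.0098
bR du 0.0284 dn -0.0093
tipL du -0.0292 dn 0.0123
tipR du 0.0287 dn 0.0125
tipL4 du -0.0287 dn 0.0133
tipR4 du 0.0281 dn 0.0135
pkL [0.5652 0.1565 0.114 ] u 0.5726 n 0.1267
pkR [0.609  0.1584 0.114 ] u 0.6164 n 0.1263
batmid [0.5958 0.1398 0.074 ] u 0.6023 n 0.1084
tcp u 0.5732 n 0.0435
```

```bash
python3 -m handwheel '[{"tx":0.033,"ty":0.01,"tz":0,"ax":0,"ay":0,"az":0,"jaw":-1},{"tx":0.033,"ty":0.0105,"tz":0,"ax":0,"ay":0,"az":0,"jaw":-1},{"tx":0,"ty":0,"tz":0,"ax":0,"ay":0,"az":0,"jaw":-1},{"tx":0,"ty":0,"tz":0.025,"ax":0,"ay":0,"az":0,"jaw":-1},{"tx":0,"ty":0,"tz":0.015,"ax":0,"ay":0,"az":0,"jaw":-1},{"tx":0,"ty":0,"tz":0.015,"ax":0,"ay":0,"az":0,"jaw":-1},{"tx":0,"ty":0,"tz":0.015,"ax":0,"ay":0,"az":0,"jaw":-1},{"tx":0,"ty":0,"tz":0.015,"ax":0,"ay":0,"az":0,"jaw":-1},{"tx":0,"ty":0,"tz":0.01,"ax":0,"ay":0,"az":0,"jaw":-1},{"tx":0,"ty":0,"tz":0,"ax":0,"ay":0,"az":0,"jaw":-1}]'
python3 - <<'E'
from h import *
o=telemetry.get_obs();print(o['ee_pos'],o['wrist_force'])
E
```

```text
time: 19.35
ee_pos: [0.5867, 0.1406, 0.1247]
tcp_rot: [-179.9, 0.0, 93.0]
wrist_force: [-1.0, -0.1, -0.6]
opening: 0.0536
grasp_force: 84.1
[0.58670093 0.14064013 0.12470625] [-1.04585101 -0.05181248 -0.57076363]
```

```bash
python3 -m handwheel '[{"tx":0.001,"ty":0,"tz":0,"ax":0,"ay":0,"az":0,"jaw":-1},{"tx":0.001,"ty":0,"tz":0,"ax":0,"ay":0,"az":0,"jaw":-1},{"tx":0.001,"ty":0,"tz":0,"ax":0,"ay":0,"az":0,"jaw":-1},{"tx":0,"ty":0,"tz":0.004,"ax":0,"ay":0,"az":0,"jaw":-1},{"tx":0,"ty":0,"tz":0.004,"ax":0,"ay":0,"az":0,"jaw":-1},{"tx":0,"ty":0,"tz":0.003,"ax":0,"ay":0,"az":0,"jaw":-1},{"tx":0,"ty":0,"tz":0.002,"ax":0,"ay":0,"az":0,"jaw":-1},{"tx":0,"ty":0,"tz":0.002,"ax":0,"ay":0,"az":0,"jaw":-1},{"tx":0,"ty":0,"tz":0,"ax":0,"ay":0,"az":0,"jaw":-1},{"tx":0,"ty":0,"tz":0,"ax":0,"ay":0,"az":0,"jaw":-1}]'
```

```text
time: 20.6
ee_pos: [0.587, 0.1437, 0.1107]
tcp_rot: [180.0, 0.0, 93.0]
wrist_force: [0.2, -0.2, -0.1]
opening: 0.0541
grasp_force: 84.1
```

```bash
python3 -m handwheel '[{"tx":0.001,"ty":0,"tz":0,"ax":0,"ay":0,"az":0,"jaw":-1},{"tx":0.001,"ty":0,"tz":0,"ax":0,"ay":0,"az":0,"jaw":-1},{"tx":0,"ty":0,"tz":0.0015,"ax":0,"ay":0,"az":0,"jaw":-1},{"tx":0,"ty":0,"tz":0.0015,"ax":0,"ay":0,"az":0,"jaw":-1},{"tx":0,"ty":0,"tz":0.0015,"ax":0,"ay":0,"az":0,"jaw":-1},{"tx":0,"ty":0,"tz":0.0015,"ax":0,"ay":0,"az":0,"jaw":-1},{"tx":0,"ty":0,"tz":0.001,"ax":0,"ay":0,"az":0,"jaw":-1},{"tx":0,"ty":0,"tz":0.001,"ax":0,"ay":0,"az":0,"jaw":-1},{"tx":0,"ty":0,"tz":0,"ax":0,"ay":0,"az":0,"jaw":-1},{"tx":0,"ty":0,"tz":0,"ax":0,"ay":0,"az":0,"jaw":-1}]'
```

```text
time: 21.85
ee_pos: [0.5871, 0.1453, 0.1026]
tcp_rot: [180.0, 0.0, 93.0]
wrist_force: [0.7, -5.5, 1.4]
opening: 0.0538
grasp_force: 84.4
```

```bash
python3 -m handwheel '[{"tx":0,"ty":0,"tz":0.001,"ax":0,"ay":0,"az":0,"jaw":-1},{"tx":0,"ty":0,"tz":0.001,"ax":0,"ay":0,"az":0,"jaw":-1},{"tx":0,"ty":0,"tz":0.001,"ax":0,"ay":0,"az":0,"jaw":-1},{"tx":0,"ty":0,"tz":0.001,"ax":0,"ay":0,"az":0,"jaw":-1},{"tx":0,"ty":0,"tz":0,"ax":0,"ay":0,"az":0,"jaw":-1},{"tx":0,"ty":0,"tz":0,"ax":0,"ay":0,"az":0,"jaw":-1},{"tx":0,"ty":0,"tz":0,"ax":0,"ay":0,"az":0,"jaw":-1},{"tx":0,"ty":0,"tz":0,"ax":0,"ay":0,"az":0,"jaw":-1},{"tx":0,"ty":0,"tz":0,"ax":0,"ay":0,"az":0,"jaw":-1},{"tx":0,"ty":0,"tz":0,"ax":0,"ay":0,"az":0,"jaw":-1}]'
```

```text
time: 23.1
ee_pos: [0.5872, 0.1454, 0.0992]
tcp_rot: [179.9, 0.0, 93.0]
wrist_force: [-0.2, -4.3, 5.5]
opening: 0.054
grasp_force: 84.9
```

```bash
python3 -m handwheel '[{"tx":0,"ty":0,"tz":0.001,"ax":0,"ay":0,"az":0,"jaw":-1},{"tx":0,"ty":0,"tz":0.001,"ax":0,"ay":0,"az":0,"jaw":-1},{"tx":0,"ty":0,"tz":0.001,"ax":0,"ay":0,"az":0,"jaw":-1},{"tx":0,"ty":0,"tz":0,"ax":0,"ay":0,"az":0,"jaw":-1},{"tx":0,"ty":0,"tz":0,"ax":0,"ay":0,"az":0,"jaw":-1},{"tx":0,"ty":0,"tz":0,"ax":0,"ay":0,"az":0,"jaw":-1},{"tx":0,"ty":0,"tz":0,"ax":0,"ay":0,"az":0,"jaw":-1},{"tx":0,"ty":0,"tz":0,"ax":0,"ay":0,"az":0,"jaw":-1},{"tx":0,"ty":0,"tz":0,"ax":0,"ay":0,"az":0,"jaw":-1},{"tx":0,"ty":0,"tz":0,"ax":0,"ay":0,"az":0,"jaw":-1}]'
```

```text
time: 24.35
ee_pos: [0.5876, 0.1457, 0.0977]
tcp_rot: [179.8, 0.0, 93.1]
wrist_force: [-2.1, -5.1, 14.4]
opening: 0.0537
grasp_force: 86.0
```

```bash
python3 -m handwheel '[{"tx":0,"ty":0,"tz":0.0005,"ax":0,"ay":0,"az":0,"jaw":-1},{"tx":0,"ty":0,"tz":0.0005,"ax":0,"ay":0,"az":0,"jaw":-1},{"tx":0,"ty":0,"tz":0.0005,"ax":0,"ay":0,"az":0,"jaw":-1},{"tx":0,"ty":0,"tz":0,"ax":0,"ay":0,"az":0,"jaw":-1},{"tx":0,"ty":0,"tz":0,"ax":0,"ay":0,"az":0,"jaw":-1},{"tx":0,"ty":0,"tz":0,"ax":0,"ay":0,"az":0,"jaw":-1},{"tx":0,"ty":0,"tz":0,"ax":0,"ay":0,"az":0,"jaw":-1},{"tx":0,"ty":0,"tz":0,"ax":0,"ay":0,"az":0,"jaw":-1},{"tx":0,"ty":0,"tz":0,"ax":0,"ay":0,"az":0,"jaw":-1},{"tx":0,"ty":0,"tz":0,"ax":0,"ay":0,"az":0,"jaw":-1}]'
python3 - <<'E'
from h import *
import numpy as np
c=cam('wrist');np.savez('w8.npz',**{k:np.array(v) for k,v in c.items()})
crop(c,'w8.png',0,0,640,480,1)
u=np.array([np.cos(np.radians(3)),np.sin(np.radians(3)),0]);n=np.array([-u[1],u[0],0])
# block front top edge row left of the fingers, by gradient
g=cv2.GaussianBlur(cv2.cvtColor(c['color'],cv2.COLOR_RGB2GRAY).astype(float),(0,0),1)
for x in (220,235,430,445):
    d=np.gradient(g[:,x-3:x+4].mean(1)); r=200+int(np.argmin(d[200:300]));P=px2w(c,(x,r),.084);print(x,r,round(d[r],1),P.round(4),'n %.4f'%(P@n))
E
```

```text
time: 25.6
ee_pos: [0.5878, 0.1458, 0.0971]
tcp_rot: [179.8, -0.0, 93.1]
wrist_force: [-3.4, -4.9, 18.4]
opening: 0.0539
grasp_force: 86.4
220 252 -17.2 [0.5385 0.1585 0.084 ] n 0.1301
235 252 -18.7 [0.5456 0.1589 0.084 ] n 0.1301
430 251 -32.8 [0.6374 0.1644 0.084 ] n 0.1308
445 251 -32.2 [0.6446 0.1648 0.084 ] n 0.1308
```

```bash
python3 -c "
from workcell import workorder
print(workorder.job_done())"
```

```text
the job is handed in; nothing more can be done
None
```

I stood one packer against the middle of the block and pushed the wedge down between it and the batten to about 18 N, still held in the fingers. The job is handed in with no verdict shown; I inferred that the block is hard against the fence from the jam force and did not confirm it in a picture.

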